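Swap the live cup warmer at the tasting table

TASK

The clay cup has been put on the warmer that is switched off, while the other warmer is on with nothing on it. Switch on the warmer under the cup (lever up, to the green dot) and switch off the bare one (lever down, to the white dot); these are locking toggle switches, so draw the red knob out till you feel its stop, but no harder, before you swing the lever, and let each snap home and lock. Do not drag the warmers out of place, tip the cup or knock the jars.

Things in the scene. Friction and masses are not known exactly. Their poses are not given: they have to be found in the camera images.
- warmer_cup: cup warmer with the clay cup on it, at first off: grey box 120 mm wide (y), 165 deep (x), ~2 kg, loose on rubber feet; origin under its centre, +x to its back, -x to its switch side. Round hot plate dia. 82 centred at x=+41, top z=60. The switch panel slopes down to -x, outward normal (-0.479, 0, 0.878): green dot = ON side (upper), white dot = OFF (lower). Pulling the switch over ~12 N lifts or drags it
- warmer_bare: cup warmer with a bare plate, at first on: grey box 120 mm wide (y), 165 deep (x), ~2 kg, loose on rubber feet; origin under its centre, +x to its back, -x to its switch side. Round hot plate dia. 82 centred at x=+41, top z=60. The switch panel slopes down to -x, outward normal (-0.479, 0, 0.878): green dot = ON side (upper), white dot = OFF (lower). Pulling the switch over ~12 N lifts or drags it
- hinge_cup (a point): hinge point of the toggle switch of the cup's warmer, on the panel surface at (-45, 0, 42.5) mm of the warmer's frame; hinge axis = the warmer's y; x, y, z axes as the warmer's
- hinge_bare (a point): hinge point of the toggle switch of the bare warmer, on the panel surface at (-45, 0, 42.5) mm of the warmer's frame; hinge axis = the warmer's y; x, y, z axes as the warmer's
- grip_cup (a point): centre of the red knob (a drum dia. 17, 16 long along the warmer's y) on the switch lever of the cup's warmer, 38 mm from the hinge (46 to 53 drawn out); z axis outward along the lever; black sleeve dia. 10 below it. At either end it stands 36 mm off the panel: pinch it across the warmer's y, tool upright or leaning up to 0.5 rad to the warmer's -x (clear of the cup); the knob turns in the pinch as the lever swings
- grip_bare (a point): centre of the red knob (a drum dia. 17, 16 long along the warmer's y) on the switch lever of the bare warmer, 38 mm from the hinge (46 to 53 drawn out); z axis outward along the lever; black sleeve dia. 10 below it. At either end it stands 36 mm off the panel: pinch it across the warmer's y, tool upright or leaning up to 0.5 rad to the warmer's -x (clear of the cup); the knob turns in the pinch as the lever swings
- bat_cup (a joint): lever angle at the cup's warmer: 0 = OFF (leans 0.3 rad from the panel normal, down-slope to -x), 0.3 centre, 0.6 = ON (0.3 rad up-slope, to the hot plate); starts near 0 (OFF). Locked at both ends (0.12 rad play) till the knob is drawn out, best to its stop (see pull); then it swings in the warmer's x-z plane with a few N. Let go past the centre, it springs in, snaps to that side and locks
- bat_bare (a joint): lever angle at the bare warmer: 0 = OFF (leans 0.3 rad from the panel normal, down-slope to -x), 0.3 centre, 0.6 = ON (0.3 rad up-slope, to the hot plate); starts near 0.6 (ON). Locked at both ends (0.12 rad play) till the knob is drawn out, best to its stop (see pull); then it swings in the warmer's x-z plane with a few N. Let go past the centre, it springs in, snaps to that side and locks
- pull_cup (a joint): how far (m) the red knob of the switch of the cup's warmer is drawn out along its lever against a spring: 0 = fully in; 4 N to start, 7.7 N at 15 mm. Its stop differs from switch to switch and day to day, anywhere from 8 to 15 mm, and can only be felt (the pull rises sharply); to pass the centre the knob must be held within about 1.5 mm of the stop
- pull_bare (a joint): how far (m) the red knob of the switch of the bare warmer is drawn out along its lever against a spring: 0 = fully in; 4 N to start, 7.7 N at 15 mm. Its stop differs from switch to switch and day to day, anywhere from 8 to 15 mm, and can only be felt (the pull rises sharply); to pass the centre the knob must be held within about 1.5 mm of the stop
- cup: brown clay cup with a loop handle, 68 mm wide, 100 over the handle, 78 high, loose on the hot plate of its warmer; origin at the centre of its foot, z up
- jar_yellow: yellow-lidded glass jar, dia. 70, 118 high, loose at the edge of the table; a bystander; origin under its middle
- jar_blue: blue-lidded glass jar, dia. 60, 120 high, loose at the edge of the table; a bystander; origin under its middle

How it is judged:
At the end, for the whole second after the job is handed in: The lever of the cup's warmer is at its ON end (joint above 0.45), that of the bare warmer at its OFF end (below 0.15), both knobs are back in (under 2 mm out, so locked); both warmers stand flat within 25 mm of where they were; the cup stands upright and still on its warmer's plate (value of joint bat_cup above 0.45 rad and value of joint bat_bare below 0.15 rad and value of joint each of pull_cup, pull_bare below 0.002 m and distance of each of warmer_cup, warmer_bare from where it was at the start of the episode below 0.025 m and angle between each of warmer_cup, warmer_bare's own z axis and vertical below 0.05 rad and z of cup in the frame of warmer_cup above 0.055 m and angle between cup's own z axis and vertical below 0.1 rad and linear speed of cup below 0.03 m/s); the robot touches nothing.
It fails at once if a warmer is dragged or lifted more than 25 mm (distance of any of warmer_cup, warmer_bare from where it was at the start of the episode above 0.025 m).
It fails at once if the cup is tipped more than about 20 degrees (angle between cup's own z axis and vertical above 0.35 rad).
It fails at once if a jar is knocked away (more than 30 mm) (distance of any of jar_yellow, jar_blue from where it was at the start of the episode above 0.03 m).
It also fails if it takes over 64 s, if anything falls off the work surface, if the arm or the gripper's body presses on something with over 40 N, if the wrist force passes 120 N, or if a joint passes its speed limit or range.

ROBOT

A 6-joint arm with a two-finger parallel gripper is mounted at the origin on the work surface; the furniture and walls round the work are solid. World frame = base frame: x ahead of the robot, y to its left, z up, the work surface at z = 0. Lengths are in m, angles in rad, forces in N, time in s.
With the tool pointing down it reaches from about 0.35 to 0.775 m from the base axis. Payload 7.3 kg.
Tool frame: the origin (TCP) lies at the very end of the fingers, on their centre line; the grasp point (between the pads) lies 19 mm behind it; z points along the fingers, y is the line along which they close (so a half turn about z gives the same grasp; the last joint's range is limited). The gripper opens to 92 mm and grips with 3 to 60 N. Pads are 19 mm wide; open, the fingers measure 130 mm over their backs; the gripper's body (75 mm by 190 mm) begins 47 mm behind the grasp point.
Start: joints at [1.104, 0.342, 1.524, -0, 1.275, -0.146], TCP at [0.166, 0.498, 0.227] pointing down, gripper open.
Joint ranges: [-2.53, 2.53], [-0.77, 2.02], [0.04, 2.7], [-1, 4.14], [0.28, 2.66], [-3.11, 3.11]. Speed limits (rad/s): [2.57, 2.57, 3.14, 3.14, 3.14, 3.14].

INTERFACE

Orientations are given as [roll, pitch, yaw] about the fixed x, y, z axes, in that order (R = Rz(yaw) Ry(pitch) Rx(roll)).
In Python, from cell import * gives the robot as it stands.
- The arm moves only by the tool step_arm, never from a script. Its argument "commands" is a list of rows, each a list of 7 numbers: the opening, from 0 (shut) to 1 (fully open), then the shift along the world's x, y, z in cm, then the turn, a rotation vector about the world's x, y, z in rad. A call has 1 to 5 rows; each row is the pose to reach, as a shift and turn from the pose commanded when the call began; what a row does not reach only later rows make up. A row lasts 1/12 s, in which the tool goes at most 41.7 mm and 7.16 degrees, less where a joint would pass 70% of its speed; a pose out of reach is approached as far as the arm can. A call with a gripper value outside its range is refused whole. The fingers move at their own pace and stop on an object; "grip_force" is the grip in N (left out, the last holds). Time passes only in rows, so rows that repeat a pose let the fingers close. It gives the time, the measured TCP pose, the force, the opening and the grip force at its end, in the units of the state.
- observe(): the state, without advancing time (a new reading comes with each control period).
- read_camera(name): name is "scene" or "top" or "wrist"; returns the picture (384x512x3 uint8, red, green, blue); there is no depth.
- camera_model(name): a dict with "vfov" (degrees; the focal length in pixels is half the picture's height over the tangent of half this angle, whatever the lens; pixels are square), "cx", "cy" (the principal point, pixels), "world_to_cam" (4x4, takes a point from world to camera coordinates). Camera axes: x right, y up, looking along -z (the intrinsics and any distortion apply to the point x, -y, -z); pixel columns grow to the right and rows downward; lengths in m; the calibration is good to about 2 mm. A picture is of the moment at which its call begins: read the wrist's pose just before it. camera_model takes no time and is no camera call; for the wrist camera it gives the pose at the moment of the call.
- hand_in(): hands the job in; it is judged then, once.
The state is a dict: "time": time; "qpos": joint angles; "qvel": joint speeds; "joint_efforts": joint torques, N m; "tool_pos": TCP position; "tool_rot": TCP orientation; "contact_force": force on the tool from outside, world axes, zero at the start; "torque": the same for the moment, N m; "opening": finger opening in m; "grip_force": force on a finger pad.
Only numpy, scipy, OpenCV 4.12 (cv2) and the standard library are available. Lean on these libraries where they do the work, as an engineer would, in place of code of your own. Each camera call takes 0.05 s, during which the arm holds its last target. There are 200 camera calls.

## Working session

There is one attempt and no reset: what is moved stays moved. The work goes in short steps, Python scripts to look and compute and a tool call to move; the robot and the scene stay as the last step left them, time stands still between calls to the robot, and variables do not carry over. Pictures are saved under pics/ and viewed, at most 10 in all, crops included, and the job is handed in when it is done.

Besides the shell and the picture viewer there is one more tool, called after ">>>" by a JSON object that holds its "fn" and its "kwargs", one argument or row to a line. step_arm: Moves the arm, as the interface text tells. Its arguments: {"type":"object","properties":{"commands":{"type":"array"},"grip_force":{"type":"number"}},"required":["commands"]}

```bash
mkdir -p pics; ls
python3 - <<'E'
from cell import *
import cv2
s=observe();print(s)
for n in ["scene","top"]:
    m=camera_model(n);print(n,m)
    cv2.imwrite(f"pics/{n}0.png",read_camera(n)[:,:,::-1])
E
```

```text
pics
{'time': 0.0, 'qpos': array([ 1.10400550e+00,  3.42741361e-01,  1.52500292e+00, -1.17831693e-05,
        1.27538663e+00, -1.46010536e-01]), 'qvel': array([-0.00019205, -0.00048587,  0.00011505,  0.00131466, -0.0015458 ,
       -0.0011362 ]), 'joint_efforts': array([ 1.49166641e-03, -4.31238878e+01, -2.44227934e+01,  7.19159818e-02,
        5.57240762e-02, -1.14369861e-04]), 'tool_pos': array([0.16534295, 0.49786479, 0.22604021]), 'tool_rot': array([-3.14006913e+00, -2.12656562e-04,  2.82081564e+00]), 'contact_force': array([-0.51626847,  0.857951  , -0.04269327]), 'torque': array([-0.01021643,  0.03418657, -0.01573039]), 'grip_force': 0.0, 'opening': 0.09193174016432212}
scene {'vfov': 42.673822698415336, 'cx': 253.3320044217067, 'cy': 192.16625046157688, 'world_to_cam': array([[ 0.8723289 , -0.48889863,  0.0045196 , -0.44684957],
       [ 0.25506638,  0.46295571,  0.84888936, -0.18335476],
       [-0.41711322, -0.73935793,  0.52855125, -1.23630905],
       [ 0.        ,  0.        ,  0.        ,  1.        ]])}
top {'vfov': 44.60936300934016, 'cx': 254.4496797270688, 'cy': 194.32471276129655, 'world_to_cam': array([[-0.01460706, -0.9998863 ,  0.0037453 , -0.00170535],
       [ 0.99561997, -0.0141986 ,  0.09240825, -0.51610604],
       [-0.09234457,  0.00507871,  0.99571416, -1.44004326],
       [ 0.        ,  0.        ,  0.        ,  1.        ]])}
```

View pics/top0.png

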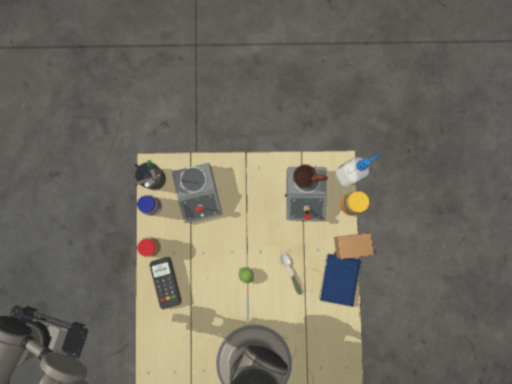

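View pics/scene0.png

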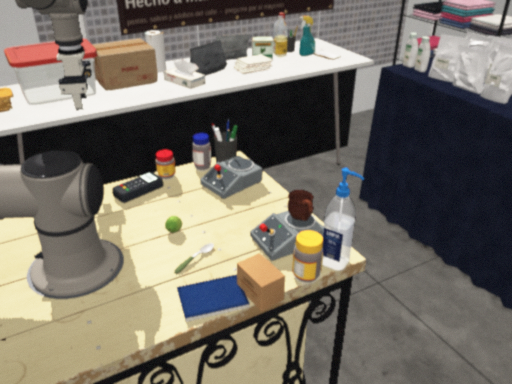

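The top view has the bare warmer at about (197,192), turned slightly, with its red knob at (200,209). The cup warmer is at about (306,193) with its knob at (307,216). Next I'll enlarge both for edges.

```bash
cat > h.py <<'E'
from cell import *
import numpy as np, cv2
def proj(m,P):
    P=np.atleast_2d(P);W=m["world_to_cam"];c=P@W[:3,:3].T+W[:3,3]
    f=192/np.tan(np.radians(m["vfov"]/2))
    return np.c_[m["cx"]+f*c[:,0]/-c[:,2], m["cy"]-f*c[:,1]/-c[:,2]]
def ray(m,uv):
    W=m["world_to_cam"];f=192/np.tan(np.radians(m["vfov"]/2));R=W[:3,:3]
    d=R.T@np.array([(uv[0]-m["cx"])/f,-(uv[1]-m["cy"])/f,-1.]);return -R.T@W[:3,3],d
def onz(m,uv,z):
    o,d=ray(m,uv);return o+d*(z-o[2])/d[2]
def tri(rs):
    A=0;b=0
    for o,d in rs:
        d=d/np.linalg.norm(d);M=np.eye(3)-np.outer(d,d);A=A+M;b=b+M@o
    return np.linalg.solve(A,b)
def red(im,box=None):
    h=cv2.cvtColor(im,cv2.COLOR_RGB2HSV);k=((h[...,0]<8)|(h[...,0]>172))&(h[...,1]>170)&(h[...,2]>110)
    n,l,s,c=cv2.connectedComponentsWithStats(k.astype(np.uint8))
    return [(s[i][:5].tolist(),c[i].round(1).tolist()) for i in range(1,n) if s[i][4]>=12]
E
python3 - <<'E'
from h import *
t=cv2.imread("pics/top0.png");s=cv2.imread("pics/scene0.png")
for n,im in(("top",t),("scene",s)): print(n,red(im[:,:,::-1].copy()))
a=cv2.resize(t[155:230,165:225],None,fx=6,fy=6,interpolation=cv2.INTER_CUBIC)
b=cv2.resize(t[155:230,277:337],None,fx=6,fy=6,interpolation=cv2.INTER_CUBIC)
cv2.imwrite("pics/c1.png",np.hstack([a,b]))
E
```

```text
top [([305, 214, 5, 5, 18], [307.3, 216.1]), ([139, 240, 16, 15, 186], [146.1, 247.0])]
scene [([85, 53, 11, 4, 35], [90.3, 54.8]), ([11, 59, 46, 7, 134], [34.2, 62.4]), ([156, 149, 17, 12, 170], [164.0, 154.6]), ([215, 165, 5, 6, 23], [217.1, 167.4]), ([260, 224, 7, 7, 35], [263.0, 227.4])]
```

View pics/c1.png

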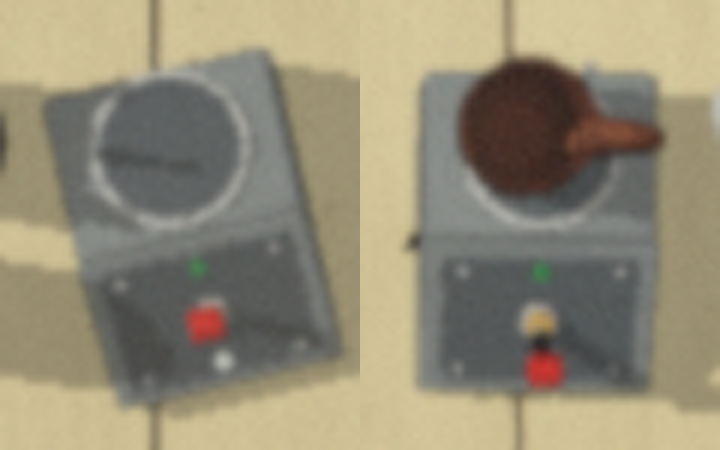

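Enlarged, the bare warmer shows its plate at crop (168,149), the green dot at (198,267), the knob at (206,323) and the white dot at (224,360). The cup warmer shows its knob at (544,370), the green dot at (541,271), and it is nearly unturned.

Run:
```python
from h import *
t=camera_model("top");s=camera_model("scene")
pb=lambda x,y:(165+(x+.5)/6-.5,155+(y+.5)/6-.5)
pc=lambda x,y:(277+(x-360+.5)/6-.5,155+(y+.5)/6-.5)
print("bare plate",onz(t,pb(168,149),.06),"knobON",onz(t,pb(206,323),.0797+.004),"tri",tri([ray(t,pb(206,323)),ray(s,(217.1,167.4))]))
for p in [(45,100),(265,50)]: print("bare back",onz(t,pb(*p),.058))
print("bare screws", onz(t,pb(120,286),.052),onz(t,pb(275,247),.052),onz(t,pb(149,380),.03),onz(t,pb(301,343),.03))
print("cup knob",onz(t,pc(544,370),.073),"tri",tri([ray(t,pc(544,370)),ray(s,(263,227.4))]))
for p in [(422,74),(656,74)]: print("cup back",onz(t,pc(*p),.058))
print("cup screws", onz(t,pc(462,271),.052),onz(t,pc(620,271),.052),onz(t,pc(459,368),.03),onz(t,pc(618,370),.03))
print("green", onz(t,pc(541,271),.052),onz(t,pb(198,267),.052))
```

```text
bare plate [0.56115582 0.17952442 0.06      ] knobON [0.47054009 0.15778785 0.0837    ] tri [0.4718219  0.15809637 0.07751951]
bare back [0.58752635 0.24254864 0.058     ]
bare back [0.61177902 0.13001114 0.058     ]
bare screws [0.49211014 0.20518702 0.052     ] [0.51095888 0.12602782 0.052     ] [0.44492612 0.1934442  0.03      ] [0.46292057 0.1148482  0.03      ]
cup knob [ 0.44292068 -0.16688556  0.073     ] tri [ 0.44444332 -0.16819695  0.06748097]
cup back [ 0.59599806 -0.10995071  0.058     ]
cup back [ 0.59431521 -0.22982387  0.058     ]
cup screws [ 0.49501179 -0.12870914  0.052     ] [ 0.49385665 -0.20946134  0.052     ] [ 0.4464844  -0.12798799  0.03      ] [ 0.44426315 -0.21020914  0.03      ]
green [ 0.49443428 -0.16908097  0.052     ] [0.50126768 0.16538273 0.052     ]
```

Run:
```python
from h import *
t=camera_model("top");s=camera_model("scene")
print("blue",onz(t,(148,205),.12),tri([ray(t,(148,205)),ray(s,(202,138))]),"yellow",onz(t,(358,203),.118),"red",onz(t,(147,247),.08),"calc",onz(t,(165,283),.03), onz(t,(152,172),.09))
print("cup",onz(t,(277+165/6,155+125/6),.138))
```

```text
blue [0.48030973 0.30184844 0.12      ] [0.48441995 0.30164784 0.11371134] yellow [ 0.47751707 -0.31098618  0.118     ] red [0.35807708 0.31293774 0.08      ] calc [0.246989   0.26843648 0.03      ] [0.58145882 0.29719454 0.09      ]
cup [ 0.55713285 -0.15422947  0.138     ]
```

>>> {"fn": "step_arm", "kwargs": {
  "commands": [
    [1,8,-9,0,0,0,0.12],
    [1,12,-13,-1,0,0,0.24],
    [1,16,-17,-2,0,0,0.36],
    [1,19,-20,-2,0,0,0.48],
    [1,21,-23,-2,0,0,0.55]
  ]
}}

```text
time: 0.52
tool_pos: [0.2926, 0.3613, 0.2144]
tool_rot: [-3.141, -0.0, -2.916]
contact_force: [1.5, 0.6, -0.2]
opening: 0.0923
grip_force: 0.0
```

>>> {"fn": "step_arm", "kwargs": {
  "commands": [
    [1,3,-3.4,-1,0,0,0],
    [1,6,-6.8,-2,0,0,0],
    [1,9,-10.2,-3,0,0,0],
    [1,12,-13.6,-4,0,0,0],
    [1,14,-16,-5,0,0,0]
  ]
}}

```text
time: 0.93
tool_pos: [0.4268, 0.2083, 0.1673]
tool_rot: [3.141, 0.001, -2.922]
contact_force: [0.6, 1.2, 0.3]
opening: 0.0918
grip_force: 0.0
```

>>> {"fn": "step_arm", "kwargs": {
  "commands": [
    [1,0,0,0,0,0,0]
  ]
}}

```text
time: 1.02
tool_pos: [0.4288, 0.2049, 0.1656]
tool_rot: [-3.139, -0.002, -2.928]
contact_force: [-1.0, 0.5, 0.4]
opening: 0.0916
grip_force: 0.0
```

>>> {"fn": "step_arm", "kwargs": {
  "commands": [
    [1,2,-2.3,-1,0,0,0.01],
    [1,4.2,-4.7,-2,0,0,0.01],
    [1,4.2,-4.7,-2,0,0,0.01],
    [1,4.2,-4.7,-2,0,0,0.01]
  ]
}}

```text
time: 1.35
tool_pos: [0.4677, 0.1623, 0.1467]
tool_rot: [3.141, -0.002, -2.915]
contact_force: [-1.0, -0.3, 0.5]
opening: 0.0919
grip_force: 0.0
```

Run:
```python
from h import *
s=observe();m=camera_model("wrist");im=read_camera("wrist");print(s["tool_pos"],s["tool_rot"],s["contact_force"],m,red(im))
cv2.imwrite("pics/w1.png",im[:,:,::-1])
print(proj(m,[[.4713,.158,.0797]]))
```

```text
[0.46765917 0.16225329 0.14674813] [ 3.14119214e+00 -2.07518306e-03 -2.91501281e+00] [-0.99980474 -0.30128396  0.49110152] {'vfov': 60.641889612319304, 'cx': 255.89181174766532, 'cy': 192.42468555424887, 'world_to_cam': array([[-2.24674485e-01,  9.74433787e-01, -4.13423916e-04,
        -5.19995873e-02],
       [-9.42777544e-01, -2.17482754e-01, -2.52728617e-01,
         4.86705847e-01],
       [-2.46357216e-01, -5.63919052e-02,  9.67537118e-01,
        -1.87735908e-01],
       [ 0.00000000e+00,  0.00000000e+00,  0.00000000e+00,
         1.00000000e+00]])} [([484, 66, 28, 77, 1592], [499.9, 105.8]), ([236, 200, 23, 21, 450], [246.8, 210.1])]
[[250.37326972 209.32401715]]
```

View pics/w1.png

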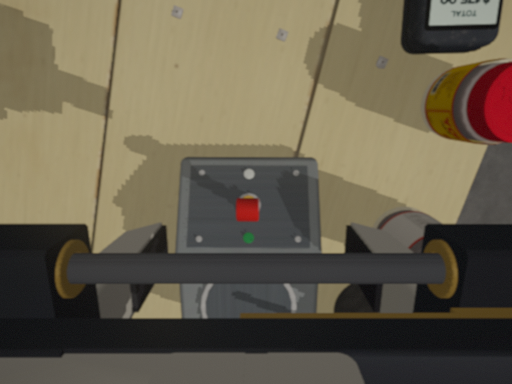

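The wrist view shows the knob at (247,210) against a predicted (250,209), and the panel square to the image, so the yaw is right. The knob is about 2.5 mm toward the warmer's -y.

>>> {"fn": "step_arm", "kwargs": {
  "commands": [
    [1,0.2,-0.4,-2,0,0,0],
    [1,0.2,-0.4,-4,0,0,0],
    [1,0.2,-0.4,-4.5,0,0,0],
    [1,0.2,-0.4,-4.5,0,0,0],
    [1,0.2,-0.4,-4.5,0,0,0]
  ]
}}

```text
time: 1.82
tool_pos: [0.4695, 0.1599, 0.1032]
tool_rot: [3.141, 0.0, -2.911]
contact_force: [0.1, 0.4, 1.0]
opening: 0.0923
grip_force: 0.0
```

>>> {"fn": "step_arm", "kwargs": {
  "commands": [
    [1,0,0,0,0,0,0],
    [1,0,0,0,0,0,0]
  ]
}}

```text
time: 1.98
tool_pos: [0.4702, 0.1595, 0.1037]
tool_rot: [3.142, 0.002, -2.912]
contact_force: [0.8, -0.4, 0.4]
opening: 0.0919
grip_force: 0.0
```

>>> {"fn": "step_arm", "kwargs": {
  "commands": [
    [1,0.2,-0.4,-2,0,0,0],
    [1,0.2,-0.4,-4.2,0,0,0],
    [1,0.2,-0.4,-4.2,0,0,0],
    [1,0.2,-0.4,-4.2,0,0,0],
    [1,0.2,-0.4,-4.2,0,0,0]
  ]
}}

```text
time: 2.4
tool_pos: [0.4724, 0.1552, 0.0617]
tool_rot: [3.142, 0.001, -2.912]
contact_force: [0.3, -0.3, -0.1]
opening: 0.0919
grip_force: 0.0
```

Run:
```python
from h import *
s=observe();m=camera_model("wrist");im=read_camera("wrist");print(s["tool_pos"],s["tool_rot"],s["contact_force"],red(im))
o,d=ray(m,red(im)[-1][1]); print(o+d*(.0827-o[2])/d[2])
cv2.imwrite("pics/w2.png",im[:,:,::-1])
```

```text
[0.47235236 0.15520777 0.06168204] [ 3.14154860e+00  1.40760380e-03 -2.91223696e+00] [ 0.26280777 -0.30666855 -0.05551209] [([243, 244, 33, 9, 244], [258.0, 248.5])]
[0.46565173 0.15364367 0.0827    ]
```

View pics/w2.png

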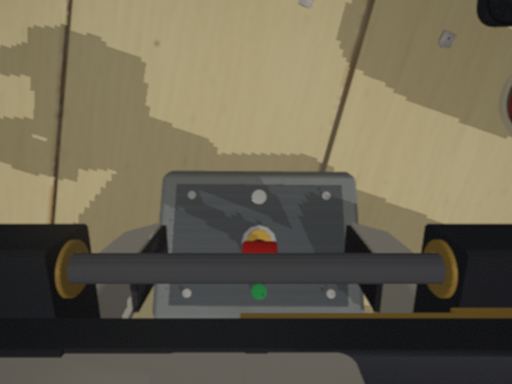

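The knob sits at column 259, midway between the fingers (about 256), just under the bar. I'll close on it.

>>> {"fn": "step_arm", "kwargs": {
  "commands": [
    [0.3,0,0,0,0,0,0],
    [0.3,0,0,0,0,0,0],
    [0.25,0,0,0,0,0,0],
    [0.1,0,0,0,0,0,0],
    [0.1,0,0,0,0,0,0]
  ],
  "grip_force": 30
}}

```text
time: 2.87
tool_pos: [0.4718, 0.155, 0.0608]
tool_rot: [3.142, 0.0, -2.912]
contact_force: [0.3, -0.5, -0.5]
opening: 0.0632
grip_force: 0.0
```

>>> {"fn": "step_arm", "kwargs": {
  "commands": [
    [0.05,0,0,0,0,0,0],
    [0.05,0,0,0,0,0,0],
    [0.05,0,0,0,0,0,0],
    [0.05,0,0,0,0,0,0],
    [0.05,0,0,0,0,0,0]
  ],
  "grip_force": 30
}}

```text
time: 3.28
tool_pos: [0.4717, 0.155, 0.0605]
tool_rot: [3.141, -0.0, -2.912]
contact_force: [-0.4, -0.4, 0.5]
opening: 0.0293
grip_force: 0.0
```

>>> {"fn": "step_arm", "kwargs": {
  "commands": [
    [0.05,0,0,0,0,0,0],
    [0.05,0,0,0,0,0,0],
    [0.05,0,0,0,0,0,0],
    [0.05,0,0,0,0,0,0],
    [0.05,0,0,0,0,0,0]
  ],
  "grip_force": 30
}}

```text
time: 3.7
tool_pos: [0.4715, 0.1557, 0.0606]
tool_rot: [3.141, -0.0, -2.912]
contact_force: [-1.3, 5.4, 0.1]
opening: 0.0156
grip_force: 30.0
```

>>> {"fn": "step_arm", "kwargs": {
  "commands": [
    [0.05,0,0.05,0.1,0,0,0],
    [0.05,-0.05,0.05,0.25,0,0,0],
    [0.05,-0.08,0.05,0.4,0,0,0],
    [0.05,-0.08,0.05,0.4,0,0,0],
    [0.05,-0.08,0.05,0.4,0,0,0]
  ]
}}

```text
time: 4.12
tool_pos: [0.4707, 0.1556, 0.0644]
tool_rot: [3.141, -0.0, -2.912]
contact_force: [0.6, 4.7, -5.5]
opening: 0.0153
grip_force: 30.0
```

>>> {"fn": "step_arm", "kwargs": {
  "commands": [
    [0.05,-0.02,0,0.1,0,0,0],
    [0.05,-0.04,0,0.2,0,0,0],
    [0.05,-0.04,0,0.2,0,0,0],
    [0.05,-0.04,0,0.2,0,0,0]
  ]
}}

```text
time: 4.45
tool_pos: [0.4703, 0.1555, 0.0665]
tool_rot: [3.141, -0.0, -2.912]
contact_force: [-0.1, 3.5, -5.1]
opening: 0.0157
grip_force: 30.0
```

>>> {"fn": "step_arm", "kwargs": {
  "commands": [
    [0.05,-0.02,0.05,0.1,0,0,0],
    [0.05,-0.04,0.05,0.15,0,0,0],
    [0.05,-0.04,0.05,0.15,0,0,0]
  ]
}}

```text
time: 4.7
tool_pos: [0.47, 0.1556, 0.068]
tool_rot: [-3.141, -0.0, -2.912]
contact_force: [-0.2, -0.1, -6.2]
opening: 0.0159
grip_force: 30.0
```

>>> {"fn": "step_arm", "kwargs": {
  "commands": [
    [0.05,-0.02,0,0.1,0,0,0],
    [0.05,-0.02,0,0.1,0,0,0],
    [0.05,-0.02,0,0.1,0,0,0]
  ]
}}

```text
time: 4.95
tool_pos: [0.4699, 0.1557, 0.069]
tool_rot: [-3.141, -0.0, -2.912]
contact_force: [0.2, -2.0, -6.7]
opening: 0.0158
grip_force: 30.0
```

>>> {"fn": "step_arm", "kwargs": {
  "commands": [
    [0.05,-0.02,0,0.1,0,0,0],
    [0.05,-0.02,0,0.1,0,0,0],
    [0.05,-0.02,0,0.1,0,0,0]
  ]
}}

```text
time: 5.2
tool_pos: [0.4697, 0.1557, 0.07]
tool_rot: [-3.141, -0.0, -2.912]
contact_force: [0.2, -3.4, -6.4]
opening: 0.0156
grip_force: 30.0
```

>>> {"fn": "step_arm", "kwargs": {
  "commands": [
    [0.05,-0.02,-0.03,0.1,0,0,0],
    [0.05,-0.02,-0.03,0.1,0,0,0],
    [0.05,-0.02,-0.03,0.1,0,0,0]
  ]
}}

```text
time: 5.45
tool_pos: [0.4695, 0.1556, 0.0711]
tool_rot: [-3.142, -0.0, -2.912]
contact_force: [0.1, -3.4, -6.9]
opening: 0.0155
grip_force: 30.0
```

>>> {"fn": "step_arm", "kwargs": {
  "commands": [
    [0.05,-0.02,-0.03,0.1,0,0,0],
    [0.05,-0.02,-0.03,0.1,0,0,0],
    [0.05,-0.02,-0.03,0.1,0,0,0]
  ]
}}

```text
time: 5.7
tool_pos: [0.4693, 0.1555, 0.0721]
tool_rot: [3.141, 0.0, -2.912]
contact_force: [0.5, -2.3, -7.3]
opening: 0.0156
grip_force: 30.0
```

>>> {"fn": "step_arm", "kwargs": {
  "commands": [
    [0.05,-0.02,-0.03,0.1,0,0,0],
    [0.05,-0.02,-0.03,0.1,0,0,0],
    [0.05,-0.02,-0.03,0.1,0,0,0]
  ]
}}

```text
time: 5.95
tool_pos: [0.469, 0.1553, 0.0731]
tool_rot: [3.141, 0.0, -2.912]
contact_force: [0.8, 1.0, -8.1]
opening: 0.0159
grip_force: 30.0
```

>>> {"fn": "step_arm", "kwargs": {
  "commands": [
    [0.05,-0.01,0,0.05,0,0,0],
    [0.05,-0.01,0,0.05,0,0,0],
    [0.05,-0.01,0,0.05,0,0,0]
  ]
}}

```text
time: 6.2
tool_pos: [0.4689, 0.1553, 0.0733]
tool_rot: [3.141, -0.0, -2.912]
contact_force: [1.7, 0.9, -11.5]
opening: 0.0155
grip_force: 30.0
```

The stop is felt at about 12.8 mm, where the pull jumps from 8.1 to 11.5 N. I'll ease 0.5 mm and swing along the arc.

>>> {"fn": "step_arm", "kwargs": {
  "commands": [
    [0.05,0,0,-0.05,0,0,0],
    [0.05,-0.23,-0.05,-0.11,0,0,0],
    [0.05,-0.46,-0.11,-0.17,0,0,0],
    [0.05,-0.69,-0.16,-0.26,0,0,0],
    [0.05,-0.69,-0.16,-0.26,0,0,0]
  ]
}}

```text
time: 6.62
tool_pos: [0.4641, 0.1541, 0.072]
tool_rot: [3.141, 0.006, -2.913]
contact_force: [4.2, 4.6, -5.3]
opening: 0.0159
grip_force: 30.0
```

>>> {"fn": "step_arm", "kwargs": {
  "commands": [
    [0.05,0,0,0,0,0,0],
    [0.05,0,0,0,0,0,0]
  ]
}}

```text
time: 6.78
tool_pos: [0.4642, 0.1542, 0.0721]
tool_rot: [3.141, 0.006, -2.913]
contact_force: [4.4, 3.9, -6.1]
opening: 0.0159
grip_force: 30.0
```

>>> {"fn": "step_arm", "kwargs": {
  "commands": [
    [0.05,-0.22,-0.02,-0.09,0,0,0],
    [0.05,-0.45,-0.06,-0.18,0,0,0],
    [0.05,-0.45,-0.06,-0.18,0,0,0]
  ]
}}

```text
time: 7.03
tool_pos: [0.4602, 0.1533, 0.0705]
tool_rot: [-3.141, 0.007, -2.912]
contact_force: [6.1, 1.9, -4.2]
opening: 0.0154
grip_force: 30.0
```

>>> {"fn": "step_arm", "kwargs": {
  "commands": [
    [0.05,-0.22,-0.04,-0.11,0,0,0],
    [0.05,-0.43,-0.09,-0.22,0,0,0],
    [0.05,-0.43,-0.09,-0.22,0,0,0]
  ]
}}

```text
time: 7.28
tool_pos: [0.4562, 0.1524, 0.0684]
tool_rot: [-3.141, 0.008, -2.912]
contact_force: [6.4, 2.1, -4.3]
opening: 0.0159
grip_force: 30.0
```

>>> {"fn": "step_arm", "kwargs": {
  "commands": [
    [0.05,-0.24,-0.05,-0.14,0,0,0],
    [0.05,-0.48,-0.11,-0.3,0,0,0],
    [0.05,-0.48,-0.11,-0.3,0,0,0]
  ]
}}

```text
time: 7.53
tool_pos: [0.4515, 0.1514, 0.0655]
tool_rot: [-3.141, 0.008, -2.912]
contact_force: [6.2, 2.0, -3.8]
opening: 0.0155
grip_force: 30.0
```

>>> {"fn": "step_arm", "kwargs": {
  "commands": [
    [0.05,-0.24,-0.05,-0.21,0,0,0],
    [0.05,-0.47,-0.11,-0.45,0,0,0],
    [0.05,-0.6,-0.14,-0.62,0,0,0],
    [0.05,-0.6,-0.14,-0.62,0,0,0]
  ]
}}

```text
time: 7.87
tool_pos: [0.4459, 0.15, 0.0595]
tool_rot: [-3.141, 0.009, -2.913]
contact_force: [5.8, 2.3, -2.5]
opening: 0.0158
grip_force: 30.0
```

>>> {"fn": "step_arm", "kwargs": {
  "commands": [
    [0.05,0.1,0.02,-0.25,0,0,0],
    [0.05,0.3,0.07,-0.5,0,0,0],
    [0.05,0.5,0.11,-0.75,0,0,0],
    [0.05,0.5,0.11,-0.75,0,0,0]
  ]
}}

```text
time: 8.2
tool_pos: [0.4516, 0.1514, 0.0523]
tool_rot: [-3.141, 0.01, -2.913]
contact_force: [5.9, 2.5, -0.3]
opening: 0.0155
grip_force: 30.0
```

>>> {"fn": "step_arm", "kwargs": {
  "commands": [
    [0.6,0,0,0,0,0,0],
    [0.6,0,0,0,0,0,0],
    [0.6,0,0,0,0,0,0],
    [0.6,0,0,0,0,0,0],
    [0.6,0,0,0,0,0,0]
  ]
}}

```text
time: 8.62
tool_pos: [0.4473, 0.1505, 0.0504]
tool_rot: [3.142, -0.0, -2.912]
contact_force: [-0.1, 1.1, 0.6]
opening: 0.0445
grip_force: 0.0
```

>>> {"fn": "step_arm", "kwargs": {
  "commands": [
    [0.6,0,0,3,0,0,0],
    [0.6,0,0,6,0,0,0],
    [0.6,0,0,9,0,0,0],
    [0.6,0,-1,11,0,0,0]
  ]
}}

```text
time: 8.95
tool_pos: [0.4481, 0.1415, 0.1628]
tool_rot: [3.141, 0.003, -2.911]
contact_force: [0.6, 0.9, 0.1]
opening: 0.0551
grip_force: 0.0
```

Run:
```python
from h import *
s=observe();m=camera_model("wrist");im=read_camera("wrist");print(s["tool_pos"],s["contact_force"],red(im))
H=np.array([.4788,.1574,.0425]);u=np.array([.974,.226,0])
for a in(.2,.8): print(proj(m,H-u*.038*np.sin(a)+[0,0,.038*np.cos(a)]))
cv2.imwrite("pics/w3.png",im[:,:,::-1])
```

```text
[0.44807281 0.14154186 0.16283539] [0.56742594 0.87716195 0.1481979 ] [([485, 104, 27, 69, 1375], [500.3, 140.7]), ([257, 195, 20, 20, 377], [266.4, 204.7])]
[[267.96420881 231.12786323]]
[[267.78681633 203.05094106]]
```

View pics/w3.png

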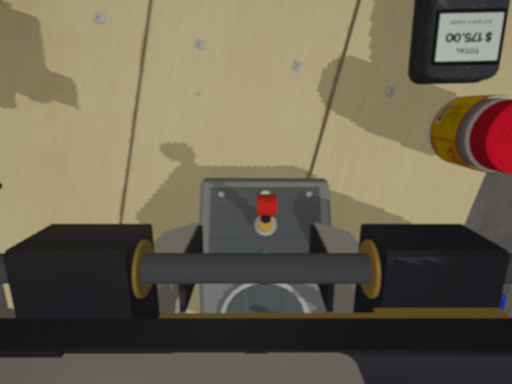

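The knob is at (266,205), matching the OFF-and-in prediction (268,203), so the bare warmer is done. On to the cup.

>>> {"fn": "step_arm", "kwargs": {
  "commands": [
    [0.7,0,-4,0,0,0,-0.06],
    [0.7,0,-8,0,0,0,-0.12],
    [0.7,0,-12,0,0,0,-0.18],
    [0.7,0,-16,0,0,0,-0.24],
    [0.7,0,-19,0,0,0,-0.25]
  ]
}}

```text
time: 9.42
tool_pos: [0.447, -0.0519, 0.1602]
tool_rot: [-3.141, -0.0, 3.117]
contact_force: [0.0, 1.1, 1.2]
opening: 0.0642
grip_force: 0.0
```

>>> {"fn": "step_arm", "kwargs": {
  "commands": [
    [0.7,-0.2,-4,0,0,0,0],
    [0.7,-0.4,-8,-1,0,0,0],
    [0.7,-0.4,-11.5,-2,0,0,0],
    [0.7,-0.4,-11.5,-2,0,0,0],
    [0.7,-0.4,-11.5,-2,0,0,0]
  ]
}}

```text
time: 9.83
tool_pos: [0.4427, -0.1657, 0.1394]
tool_rot: [3.14, -0.002, 3.117]
contact_force: [0.8, 0.6, 0.4]
opening: 0.0644
grip_force: 0.0
```

Run:
```python
from h import *
s=observe();m=camera_model("wrist");im=read_camera("wrist");print(s["tool_pos"],s["tool_rot"],s["contact_force"],red(im))
r=min(red(im),key=lambda r:abs(r[1][0]-256));print(onz(m,r[1],.073),proj(m,[[.4435,-.1675,.069]]))
cv2.imwrite("pics/w4.png",im[:,:,::-1])
```

```text
[ 0.44271416 -0.16569258  0.13939107] [ 3.14044323e+00 -1.67100949e-03  3.11707531e+00] [0.8496259  0.56821929 0.40405907] [([242, 197, 22, 21, 453], [252.4, 207.1])]
[ 0.44364922 -0.16932689  0.073     ] [[254.96381438 205.21072139]]
```

View pics/w4.png

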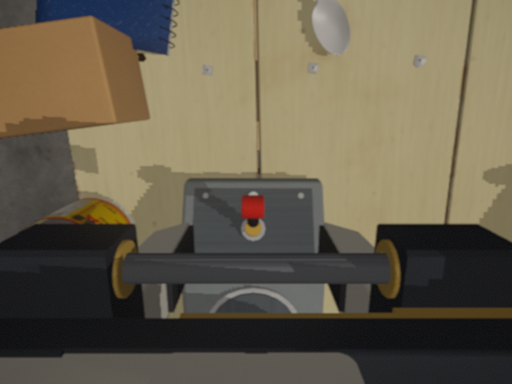

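The panel is square to the image and the knob is at (252,207), about 2 px off the prediction. Going down.

>>> {"fn": "step_arm", "kwargs": {
  "commands": [
    [0.7,0.1,-0.28,-3,0,0,0],
    [0.7,0.1,-0.28,-6,0,0,0],
    [0.7,0.1,-0.28,-8.9,0,0,0],
    [0.7,0.1,-0.28,-8.9,0,0,0],
    [0.7,0.1,-0.28,-8.9,0,0,0]
  ]
}}

```text
time: 10.3
tool_pos: [0.4439, -0.1655, 0.051]
tool_rot: [3.14, -0.003, 3.123]
contact_force: [-0.0, -0.4, 0.4]
opening: 0.0643
grip_force: 0.0
```

>>> {"fn": "step_arm", "kwargs": {
  "commands": [
    [0.3,0,0,0,0,0,0],
    [0.3,0,0,0,0,0,0],
    [0.3,0,0,0,0,0,0],
    [0.3,0,0,0,0,0,0],
    [0.3,0,0,0,0,0,0]
  ]
}}

```text
time: 10.72
tool_pos: [0.4449, -0.1674, 0.0521]
tool_rot: [-3.141, 0.001, 3.121]
contact_force: [0.4, -0.9, -0.3]
opening: 0.0351
grip_force: 0.0
```

>>> {"fn": "step_arm", "kwargs": {
  "commands": [
    [0.3,-0.1,-0.1,-0.2,0,0,0],
    [0.05,-0.1,-0.1,-0.2,0,0,0],
    [0.05,-0.1,-0.1,-0.2,0,0,0],
    [0.05,-0.1,-0.1,-0.2,0,0,0],
    [0.05,-0.1,-0.1,-0.2,0,0,0]
  ]
}}

```text
time: 11.13
tool_pos: [0.4434, -0.1683, 0.0492]
tool_rot: [3.142, -0.0, 3.121]
contact_force: [-0.9, -0.5, 0.5]
opening: 0.0156
grip_force: 30.0
```

>>> {"fn": "step_arm", "kwargs": {
  "commands": [
    [0.05,0,0,0,0,0,0],
    [0.05,0,0,0,0,0,0],
    [0.05,0,0,0,0,0,0],
    [0.05,0,0,0,0,0,0]
  ]
}}

```text
time: 11.47
tool_pos: [0.4434, -0.1683, 0.0492]
tool_rot: [3.142, -0.0, 3.121]
contact_force: [-0.9, -2.1, -0.7]
opening: 0.0155
grip_force: 30.0
```

>>> {"fn": "step_arm", "kwargs": {
  "commands": [
    [0.05,-0.12,0,0.12,0,0,0],
    [0.05,-0.25,0,0.25,0,0,0],
    [0.05,-0.4,0,0.4,0,0,0],
    [0.05,-0.4,0,0.4,0,0,0],
    [0.05,-0.4,0,0.4,0,0,0]
  ]
}}

```text
time: 11.88
tool_pos: [0.4396, -0.1682, 0.0533]
tool_rot: [3.142, 0.0, 3.121]
contact_force: [2.4, -0.1, -5.6]
opening: 0.0157
grip_force: 30.0
```

>>> {"fn": "step_arm", "kwargs": {
  "commands": [
    [0.05,-0.08,0,0.08,0,0,0],
    [0.05,-0.14,0,0.14,0,0,0],
    [0.05,-0.14,0,0.14,0,0,0],
    [0.05,-0.14,0,0.14,0,0,0]
  ]
}}

```text
time: 12.22
tool_pos: [0.4382, -0.1682, 0.0547]
tool_rot: [3.142, 0.0, 3.121]
contact_force: [2.2, -0.6, -5.8]
opening: 0.0157
grip_force: 30.0
```

>>> {"fn": "step_arm", "kwargs": {
  "commands": [
    [0.05,-0.1,0,0.05,0,0,0],
    [0.05,-0.1,0,0.05,0,0,0],
    [0.05,-0.1,0,0.05,0,0,0]
  ]
}}

```text
time: 12.47
tool_pos: [0.4373, -0.1682, 0.0553]
tool_rot: [-3.142, 0.001, 3.121]
contact_force: [3.3, 0.1, -5.0]
opening: 0.016
grip_force: 30.0
```

>>> {"fn": "step_arm", "kwargs": {
  "commands": [
    [0.05,-0.07,0,0.06,0,0,0],
    [0.05,-0.07,0,0.06,0,0,0],
    [0.05,-0.07,0,0.06,0,0,0]
  ]
}}

```text
time: 12.72
tool_pos: [0.4366, -0.1682, 0.0559]
tool_rot: [3.142, 0.0, 3.121]
contact_force: [4.2, 0.3, -5.1]
opening: 0.0158
grip_force: 30.0
```

>>> {"fn": "step_arm", "kwargs": {
  "commands": [
    [0.05,-0.07,0,0.07,0,0,0],
    [0.05,-0.07,0,0.07,0,0,0],
    [0.05,-0.07,0,0.07,0,0,0]
  ]
}}

```text
time: 12.97
tool_pos: [0.4358, -0.1682, 0.0565]
tool_rot: [3.142, 0.0, 3.121]
contact_force: [4.9, 0.3, -5.0]
opening: 0.0156
grip_force: 30.0
```

>>> {"fn": "step_arm", "kwargs": {
  "commands": [
    [0.05,-0.07,0,0.07,0,0,0],
    [0.05,-0.07,0,0.07,0,0,0],
    [0.05,-0.07,0,0.07,0,0,0]
  ]
}}

```text
time: 13.22
tool_pos: [0.4351, -0.1682, 0.0572]
tool_rot: [3.142, 0.0, 3.121]
contact_force: [4.7, 1.2, -4.5]
opening: 0.0156
grip_force: 30.0
```

>>> {"fn": "step_arm", "kwargs": {
  "commands": [
    [0.05,-0.07,0,0.07,0,0,0],
    [0.05,-0.07,0,0.07,0,0,0],
    [0.05,-0.07,0,0.07,0,0,0]
  ]
}}

```text
time: 13.47
tool_pos: [0.4344, -0.1682, 0.0579]
tool_rot: [3.141, 0.0, 3.121]
contact_force: [5.2, 0.6, -5.3]
opening: 0.0158
grip_force: 30.0
```

>>> {"fn": "step_arm", "kwargs": {
  "commands": [
    [0.05,-0.07,0,0.07,0,0,0],
    [0.05,-0.07,0,0.07,0,0,0],
    [0.05,-0.07,0,0.07,0,0,0]
  ]
}}

```text
time: 13.72
tool_pos: [0.4335, -0.1682, 0.0583]
tool_rot: [3.141, -0.0, 3.121]
contact_force: [5.5, -1.0, -7.8]
opening: 0.0158
grip_force: 30.0
```

>>> {"fn": "step_arm", "kwargs": {
  "commands": [
    [0.05,-0.02,0,0.02,0,0,0],
    [0.05,-0.02,0,0.02,0,0,0]
  ]
}}

```text
time: 13.88
tool_pos: [0.4334, -0.1682, 0.0584]
tool_rot: [3.141, -0.0, 3.121]
contact_force: [4.8, -0.3, -9.6]
opening: 0.0159
grip_force: 30.0
```

The stop is at about 13.3 mm, with a pull of about 10 N. Swinging up to ON.

>>> {"fn": "step_arm", "kwargs": {
  "commands": [
    [0.05,0.06,0,0,0,0,0],
    [0.05,0.25,0,0.17,0,0,0],
    [0.05,0.45,-0.01,0.34,0,0,0],
    [0.05,0.45,-0.01,0.34,0,0,0]
  ]
}}

```text
time: 14.22
tool_pos: [0.4375, -0.1682, 0.0621]
tool_rot: [3.141, -0.002, 3.121]
contact_force: [0.9, -0.8, -7.3]
opening: 0.0157
grip_force: 30.0
```

>>> {"fn": "step_arm", "kwargs": {
  "commands": [
    [0.05,0.2,0,0.16,0,0,0],
    [0.05,0.41,-0.01,0.31,0,0,0],
    [0.05,0.62,-0.01,0.45,0,0,0],
    [0.05,0.62,-0.01,0.45,0,0,0]
  ]
}}

```text
time: 14.55
tool_pos: [0.4441, -0.1683, 0.0668]
tool_rot: [3.141, -0.0, 3.121]
contact_force: [-0.1, -1.7, -7.7]
opening: 0.0157
grip_force: 30.0
```

>>> {"fn": "step_arm", "kwargs": {
  "commands": [
    [0.05,0.23,0,0.13,0,0,0],
    [0.05,0.45,-0.01,0.25,0,0,0],
    [0.05,0.68,-0.01,0.35,0,0,0],
    [0.05,0.92,-0.02,0.45,0,0,0],
    [0.05,0.92,-0.02,0.45,0,0,0]
  ]
}}

```text
time: 14.97
tool_pos: [0.4536, -0.1686, 0.0713]
tool_rot: [3.141, -0.0, 3.121]
contact_force: [-1.4, -2.2, -7.8]
opening: 0.0158
grip_force: 30.0
```

>>> {"fn": "step_arm", "kwargs": {
  "commands": [
    [0.05,0.28,0,0.09,0,0,0],
    [0.05,0.56,-0.01,0.16,0,0,0],
    [0.05,0.8,-0.01,0.2,0,0,0],
    [0.05,0.8,-0.01,0.2,0,0,0]
  ]
}}

```text
time: 15.3
tool_pos: [0.4604, -0.1682, 0.0728]
tool_rot: [3.14, -0.003, 3.121]
contact_force: [-5.5, -3.3, -8.1]
opening: 0.0158
grip_force: 30.0
```

>>> {"fn": "step_arm", "kwargs": {
  "commands": [
    [0.05,0.08,0,-0.4,0,0,0],
    [0.05,0.15,0,-0.8,0,0,0],
    [0.05,0.22,0,-1.1,0,0,0],
    [0.05,0.22,0,-1.1,0,0,0]
  ]
}}

```text
time: 15.63
tool_pos: [0.4625, -0.1682, 0.0623]
tool_rot: [3.141, -0.003, 3.121]
contact_force: [-7.4, -2.4, -4.0]
opening: 0.0159
grip_force: 30.0
```

>>> {"fn": "step_arm", "kwargs": {
  "commands": [
    [0.05,-0.1,0,0,0,0,0],
    [0.6,-0.1,0,0,0,0,0],
    [0.6,-0.1,0,0,0,0,0],
    [0.6,-0.1,0,0,0,0,0],
    [0.6,-0.1,0,0,0,0,0]
  ]
}}

```text
time: 16.05
tool_pos: [0.4635, -0.1689, 0.0628]
tool_rot: [-3.141, 0.002, 3.121]
contact_force: [-0.7, 0.3, 0.4]
opening: 0.0379
grip_force: 0.0
```

>>> {"fn": "step_arm", "kwargs": {
  "commands": [
    [0.6,0,0,0,0,0,0],
    [0.6,-0.3,0,3,0,0,0],
    [0.6,-0.6,0,6,0,0,0],
    [0.6,-1,0,9,0,0,0],
    [0.6,-1.5,0,11,0,0,0]
  ]
}}

```text
time: 16.47
tool_pos: [0.4484, -0.1691, 0.1749]
tool_rot: [-3.14, 0.003, 3.121]
contact_force: [0.3, 0.2, 0.6]
opening: 0.0546
grip_force: 0.0
```

>>> {"fn": "step_arm", "kwargs": {
  "commands": [
    [0.6,-4,3,2,0,0,0],
    [0.6,-7,6,4,0,0,0],
    [0.6,-8,9,6,0,0,0],
    [0.6,-8,12,6,0,0,0],
    [0.6,-8,12,6,0,0,0]
  ]
}}

```text
time: 16.88
tool_pos: [0.3665, -0.044, 0.2342]
tool_rot: [3.14, 0.004, 3.125]
contact_force: [-0.4, -0.9, -1.2]
opening: 0.055
grip_force: 0.0
```

Run:
```python
from h import *
print(observe()["tool_pos"],observe()["contact_force"])
t=read_camera("top")[:,:,::-1];s=read_camera("scene")[:,:,::-1]
print(red(t[:,:,::-1].copy()),red(s[:,:,::-1].copy()))
a=t[155:230,140:225];b=t[155:230,277:362];c=s[140:260,190:360]
f=lambda x,k:cv2.resize(x,None,fx=k,fy=k,interpolation=cv2.INTER_CUBIC)
A=np.hstack([f(a,4),f(b,4)]);C=f(c,2)
o=np.zeros((540,680,3),np.uint8);o[:300]=A;o[300:540,:340]=C
cv2.imwrite("pics/end.png",o)
M=camera_model("scene")
for H,y in(((.4788,.1574,.0425),.228),((.4707,-.168,.0425),-.018)):
  for q in(.2,.8):
    P=np.array(H)+.038*np.array([-np.sin(q)*np.cos(y),-np.sin(q)*np.sin(y),np.cos(q)]);print(q,proj(M,P),proj(camera_model("top"),P))
```

```text
[ 0.36648969 -0.04399596  0.23420873] [-0.36436327 -0.87184978 -1.2111595 ]
[([306, 208, 5, 4, 15], [307.8, 209.8]), ([199, 213, 4, 4, 12], [200.8, 214.4]), ([139, 240, 15, 15, 184], [146.0, 247.1])] [([73, 53, 23, 6, 70], [84.9, 55.5]), ([11, 62, 24, 4, 68], [23.1, 63.8]), ([156, 149, 17, 12, 168], [163.9, 154.6]), ([210, 170, 6, 6, 26], [212.5, 172.3]), ([266, 219, 7, 7, 35], [269.4, 222.0])]
0.2 [[216.98785392 167.14281996]] [[199.76533242 208.18741552]]
0.8 [[212.06247114 172.32388878]] [[201.66843405 214.74287578]]
0.2 [[268.7401859  221.44228381]] [[307.66803469 209.39986987]]
0.8 [[261.98038954 226.95315119]] [[307.29737228 216.13441919]]
```

View pics/end.png

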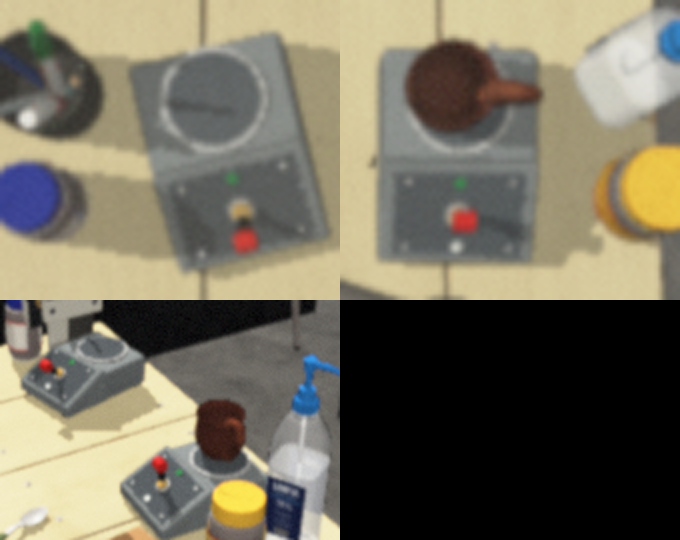

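The top and scene views both match the predictions. The cup warmer's knob is at ON and in (scene 269,222 against 269,221), and the bare one is at OFF and in (212.5,172.3 against 212,172). The cup is upright, and nothing has moved.

```bash
python3 -c "
from cell import *
print(hand_in())"
```

```text
the job is handed in; nothing more can be done
None
```

The job is handed in: the final camera check showed the cup's warmer at ON and the bare one at OFF with both knobs back in, the cup upright, and the warmers and jars where they started; the judge returned no verdict.

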